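# Put the spice jar away in the push-latch drawer

### The job

Put the small spice jar away in the handle-less drawer of the wooden unit: push the drawer front in and let go so that it unlatches and springs out, stand the jar upright inside, then push the drawer shut until it latches again with its front flush. Keep the jar upright all the while, and leave the pepper mill, the mug and the big storage jar where they stand.

Things in the scene. Friction and masses are not known exactly. Their poses are not given: they have to be found in the camera images.
- unit: Brown wooden counter-top drawer unit, fixed: 180 deep (its x), 240 wide (its y), 109 high at its sides and top board (the top board starts 23 mm behind the front). Origin: centre of its underside, on the counter. Its front, where the drawer front sits between the side boards, lies at its x = -90 mm and looks to its -x (towards the robot); turned by some yaw.
- drawer (a joint): Drawer slide, m: 0 latched (flush with the side boards), 0.12 fully out (to the unit's -x), -0.006 pushed in to its stop. Push-push latch: push the latched drawer in to the stop and let go, and it slides out by itself to 0.12 within 2 s, following whatever stands before it. Push it in again to the same stop and let go: it returns to 0 and stays; one more push reopens it. Spring: 1 N out, 3 N in.
- drawer_front (a point): Centre of the outer face of the flat drawer front (no handle), moving with the drawer. Front: 212 wide, 95 high, 14 thick, from 26 to 121 mm above the counter (12 mm proud of the unit's top); this point is 73.5 mm up. Axes as the unit's: push along its +x, best on the upper part. Driving the drawer in to its stop takes 10 to 15 N.
- drawer_slot (a point): Point on top of the drawer's inner floor (32 mm above the counter), mid-width, 76 mm behind the outer face of the front; moves with the drawer. With the drawer fully out, 129 mm (front to back) by 194 mm lies open round this point. Drawer sides 40 mm high; a thing up to 60 mm tall passes under the unit's top board, whose underside is 97 mm above the counter.
- drawer_floor (a point): Centre of the drawer's inner floor, moving with the drawer; the clear floor is 143 (x) by 194 (y) mm. Axes as the unit's.
- jar_mid (a point): Small round glass spice jar with a steel cap and a paper label, 42 mm across, 58 mm tall, 0.1 kg, standing on the counter. The point is on its axis, half-way up (29 mm above its foot); z is its axis.
- pepper_mill: Bystander: turned dark wood pepper mill, 54 mm across, 147 mm tall, standing. Origin: centre of its foot.
- mug: Bystander: white mug, 80 mm across plus a handle at its +y, 90 mm tall. Origin: centre of its foot.
- storage_jar: Bystander: big glass storage jar, 90 mm across, 150 mm tall. Origin: centre of its foot.
Mind the look-alikes: they are no part of the job. What is meant by the part that bears jar_mid is not orange, pink or red, and is the larger of those in its own colour.

How it is judged:
By the outcome, as a careful person would: the job done as asked, in the order asked, and still so for the second after the job is handed in, with the robot touching nothing.
It also fails if it takes over 67 s, if anything falls off the work surface, if the arm or the gripper's body presses on something with over 40 N, if the wrist force passes 120 N, or if a joint passes its speed limit or range.

### The arm

A 7-joint arm with a two-finger parallel gripper is mounted at the origin on the work surface. World frame = base frame: x ahead of the robot, y to its left, z up, the work surface at z = 0. Lengths are in m, angles in degrees, forces in N, time in s.
With the tool pointing down it reaches from about 0.425 to 0.875 m from the base axis. Payload 4.7 kg.
Tool frame: the origin (TCP) lies at the very end of the fingers, on their centre line; the grasp point (between the pads) lies 19 mm behind it; z points along the fingers, y is the direction in which the jaws open and shut (so a half turn about z gives the same grasp; the last joint's range is limited). The gripper opens to 87 mm and grips with 3 to 60 N. Pads are 19 mm wide; open, the fingers measure 117 mm over their backs; the gripper's body (75 mm by 190 mm) begins 51 mm behind the grasp point.
Start: joints at [74.433, 18.392, -4.016, 83.108, 1.295, 78.541, -3.26], TCP at [0.183, -0.624, 0.223] pointing down, gripper open.
Joint ranges: [-163.93, 163.93], [-17.29, 119.83], [-79.2, 71.16], [3.27, 140.29], [-89.18, 269.18], [5.43, 117.66], [-154.24, 154.24]. Speed limits (degrees/s): [147.25, 147.25, 180, 180, 180, 180, 180].

### API

Orientations are given as [roll, pitch, yaw] about the fixed x, y, z axes, in that order (R = Rz(yaw) Ry(pitch) Rx(roll)).
In Python, from cell import * gives the robot as it stands.
- The arm moves only by the tool drive_tool, never from a script. Its argument "moves" is text: rows parted by semicolons, each of 5 numbers parted by spaces: the shift along the tool's x, y, z in m, then the turn about the tool's z in degrees, then the gripper's target within -1 to 1 (fully open at 1, half-way at 0, shut at -1). In form: x y z yaw fingers; .... A call has exactly 8 rows; each row is the pose to reach, as a shift and turn from the pose commanded when the call began, along the tool's axes at that moment; what a row does not reach only later rows make up. A row lasts 1/10 s, in which the tool goes at most 50 mm and 8.59 degrees, less where a joint would pass 70% of its speed; a pose out of reach is approached as far as the arm can. A call with a gripper value outside its range is refused whole. The fingers move at their own pace and stop on an object; "grip_force" is the grip in N (left out, the last holds). Time passes only in rows, so rows that repeat a pose let the fingers close, or fill a call up. It gives the time, the measured TCP pose, the force and the opening at its end, in the units of the state.
- get_obs(): the state, without advancing time (a new reading comes with each control period).
- read_camera(name): name is "scene" or "top" or "wrist"; returns (picture, depth): 384x512x3 uint8, red, green, blue; 384x512 float32, m along the optical axis (not along the pixel's ray), 0 where there is no reading.
- calibration(name): a dict with "intrinsics" (3x3 intrinsics, pixels), "k1" (the pictures are not rectified: a ray, as slopes to the right and down, at radius r is drawn at 1 + k1 r^2 times it, then the intrinsics apply), "cam_to_world" (4x4, takes a point from camera to world coordinates); the wrist camera has in their place "T_tool_cam" (4x4, takes a point from camera to tool coordinates, whose origin is the TCP and whose axes are the flange's). Camera axes: x right, y up, looking along -z (the intrinsics and any distortion apply to the point x, -y, -z); pixel columns grow to the right and rows downward; lengths in m; the calibration is good to about 2 mm. A picture is of the moment at which its call begins: read the wrist's pose just before it. calibration takes no time and is no camera call.
- sign_off(): hands the job in, once; it reports no verdict.
Trained networks look in the newest picture that a camera, given by its name, has taken for a name from the list of things; names that differ only in an ending like _2 or _b are one class to them, and where a whole thing is asked for, a point or a joint stands for the part that bears it (a point fixed in the world has none). Each returns a list of dicts, best first, with "conf" (0 to 1); they miss things now and then, are a little off and sometimes report something else, mostly with a low value. They report only what shows in the picture. A call takes as long as a camera call. They do not tell look-alikes from the thing itself.
- search_frame(camera, name): "uv" ([column, row] in pixels, amid what is visible of it).
- pinpoint(camera, name): "uv" ([column, row] in pixels: a listed point, or the origin of a listed thing).
The state is a dict: "time_s": time; "qpos": joint angles; "joint_velocities": joint speeds; "effort": joint torques, N m; "tool_pos": TCP position; "tool_rot": TCP orientation; "force": force on the tool from outside, world axes, zero at the start; "wrist_torque": the same for the moment, N m; "grip_width": finger opening in m.
Only numpy, scipy, OpenCV 4.12 (cv2) and the standard library are available. Lean on these libraries where they do the work, as an engineer would, in place of code of your own. Each camera call takes 0.05 s, during which the arm holds its last target. There are 200 camera calls.

## Working session

There is one attempt and no reset: what is moved stays moved. The work goes in short steps, Python scripts to look and compute and a tool call to move; the robot and the scene stay as the last step left them, time stands still between calls to the robot, and variables do not carry over. Pictures are saved under pics/ and viewed, about 8 in all and at most 12, crops included, and the job is handed in when it is done.

Besides the shell and the picture viewer there is one more tool, called in YAML: its name, and indented under it one key for each argument. drive_tool: Moves the arm, as the interface text tells. Its arguments: {"type":"object","properties":{"moves":{"type":"string"},"grip_force":{"type":"number"}},"required":["moves"]}

```bash
mkdir -p pics
cat > h.py <<'E'
import numpy as np, cv2
from scipy.spatial.transform import Rotation as R
from cell import *
def T_cam(name):
    c=calibration(name)
    if name!="wrist": return np.array(c["cam_to_world"])
    o=get_obs(); T=np.eye(4); T[:3,:3]=R.from_euler('xyz',o["tool_rot"],degrees=True).as_matrix(); T[:3,3]=o["tool_pos"]
    return T@np.array(c["T_tool_cam"])
def rays(name,uv):
    c=calibration(name); K=np.array(c["intrinsics"]); k=c["k1"]
    d=cv2.undistortPoints(np.float64(uv).reshape(-1,1,2),K,np.array([k,0,0,0.]))[:,0]
    return d
def world(name,uv,z,T=None):
    "pixel+depth -> world"
    d=rays(name,uv); z=np.ravel(z); T=T_cam(name) if T is None else T
    p=np.c_[d[:,0]*z,-d[:,1]*z,-z]
    return p@T[:3,:3].T+T[:3,3]
def onplane(name,uv,h,T=None):
    T=T_cam(name) if T is None else T
    d=rays(name,uv); v=np.c_[d[:,0],-d[:,1],-np.ones(len(d))]@T[:3,:3].T
    return T[:3,3]+v*((h-T[2,3])/v[:,2])[:,None]
def cloud(name,dep,T=None):
    v,u=np.nonzero(dep>0); return np.c_[u,v],world(name,np.c_[u,v],dep[v,u],T)
E
python3 - <<'E'
from h import *
ims=[]
for n in ("scene","top"):
    im,d=read_camera(n); np.savez(f"{n}.npz",im=im,d=d); ims.append(im)
    for t in ("unit","drawer_front","jar_mid","pepper_mill","mug","storage_jar"):
        for f in (search_frame,pinpoint):
            print(n,t,f.__name__,[(np.round(r["uv"]).astype(int).tolist(),round(r["conf"],2), np.round(world(n,[r["uv"]],d[int(r["uv"][1]),int(r["uv"][0])])[0],3).tolist()) for r in f(n,t)[:6]])
cv2.imwrite("pics/a.png",cv2.cvtColor(cv2.resize(np.hstack(ims),(1024,384)),4))
cv2.imwrite("pics/scene.png",cv2.cvtColor(ims[0],4));cv2.imwrite("pics/top.png",cv2.cvtColor(ims[1],4))
print({k:np.round(v,3) for k,v in get_obs().items()})
E
```

```text
scene unit call []
scene unit call [([306, 257], 0.59, [0.762, -0.001, 0.11])]
scene drawer_front call [([294, 206], 0.74, [0.637, 0.05, 0.116])]
scene drawer_front call [([292, 212], 0.7, [0.638, 0.044, 0.097])]
scene jar_mid call [([177, 258], 0.95, [0.595, -0.244, 0.058]), ([139, 273], 0.89, [0.586, -0.334, 0.056]), ([117, 314], 0.76, [0.652, -0.407, 0.048]), ([92, 289], 0.68, [0.57, -0.436, 0.051]), ([151, 301], 0.51, [0.657, -0.333, 0.042])]
scene jar_mid call [([136, 273], 0.8, [0.584, -0.339, 0.057]), ([94, 287], 0.72, [0.572, -0.432, 0.057]), ([117, 317], 0.66, [0.656, -0.41, 0.045]), ([176, 260], 0.58, [0.6, -0.248, 0.059]), ([153, 304], 0.56, [0.665, -0.332, 0.042])]
scene pepper_mill call [([322, 135], 0.56, [0.451, 0.27, 0.093])]
scene pepper_mill call [([318, 151], 0.93, [0.45, 0.268, 0.028])]
scene mug call [([135, 220], 0.92, [0.405, -0.295, 0.006])]
scene mug call [([141, 227], 0.93, [0.475, -0.288, 0.064])]
scene storage_jar call []
scene storage_jar call [([399, 191], 0.55, [0.693, 0.356, 0.045])]
top unit call [([232, 143], 0.7, [0.715, 0.05, 0.109])]
top unit call
[... 637 characters left out ...]
0.445, -0.302, 0.01])]
top mug call [([341, 233], 0.91, [0.434, -0.293, 0.005])]
top storage_jar call [([122, 156], 0.87, [0.669, 0.375, 0.15])]
top storage_jar call []
{'time_s': np.float64(1.3), 'qpos': array([74.433, 18.391, -4.016, 83.108,  1.296, 78.542, -3.259]), 'joint_velocities': array([-0.019,  0.037, -0.061,  0.029, -0.023, -0.079, -0.023]), 'effort': array([ 1.0000e-03, -4.9111e+01, -4.0300e-01, -3.1277e+01, -6.4000e-02,
        3.4000e-02,  0.0000e+00]), 'tool_pos': array([ 0.183, -0.624,  0.223]), 'tool_rot': array([1.79996e+02, 4.00000e-03, 1.63760e+01]), 'force': array([-0.042, -0.067, -0.31 ]), 'wrist_torque': array([ 0.053, -0.001,  0.022]), 'grip_width': np.float64(0.087)}
```

View pics/scene.png

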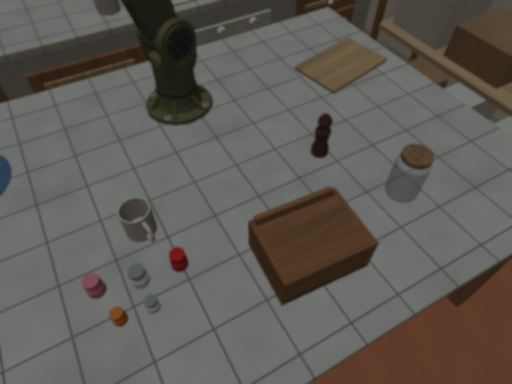

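View pics/top.png

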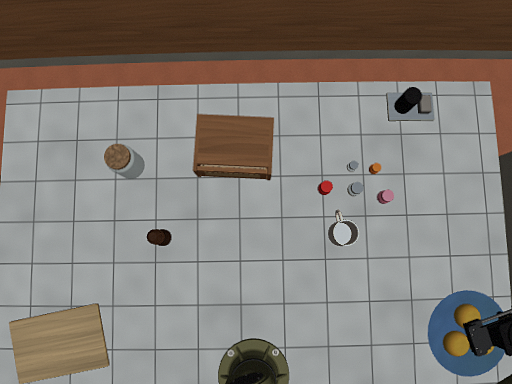

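The scene shows five small jars. In the top view they are red (326,188), pink (386,196), orange (376,168), small grey (353,166) and larger grey (356,188). By the description it is the larger grey one at (356,188), or (137,274) in the scene view. The mug is close by at (343,232), and the unit is at (233,147). Next I'll take a close crop and measure.

Run:
```python
from h import *
D={n:np.load(n+".npz") for n in("scene","top")}
for n in D:
    uv,p=cloud(n,D[n]["d"])
    def rect(m,l):
        q=p[m][:,:2]; r=cv2.minAreaRect(np.float32(q*1000)); print(n,l,m.sum(),np.round(r[0]),np.round(r[1]),round(r[2],1),'z',np.round(np.median(p[m][:,2]),4))
    near=(abs(p[:,0]-.7)<.15)&(abs(p[:,1]-.04)<.2)
    rect(near&(abs(p[:,2]-.109)<.004),'board'); rect(near&(p[:,2]>.1165)&(p[:,2]<.13),'front')
    for l,c in dict(red=(.576,-.243),grey=(.576,-.336),small=(.64,-.33),pink=(.55,-.43),orange=(.634,-.41)).items():
        m=(np.hypot(p[:,0]-c[0],p[:,1]-c[1])<.04)&(p[:,2]>.02); t=p[m][:,2].max(); mm=m&(p[:,2]>t-.006); rect(mm,l)
    m=(abs(p[:,0]-.45)<.08)&(abs(p[:,1]+.29)<.09)&(p[:,2]>.075); rect(m,'mugtop')
a=cv2.resize(D["scene"]["im"][240:340,70:210],None,fx=4,fy=4,interpolation=2)
b=cv2.resize(D["top"]["im"][150:250,310:410],None,fx=4,fy=4,interpolation=2)
cv2.imwrite("pics/crop.png",cv2.cvtColor(cv2.resize(np.hstack([a,b]),(768,320)),4))
```

```text
scene board 6439 [714.  48.] [242. 182.] 85.9 z 0.1102
scene front 489 [630.  53.] [213.  17.] 86.1 z 0.1217
scene red 173 [ 584. -241.] [35. 35.] 66.2 z 0.0595
scene grey 202 [ 579. -339.] [38. 36.] 73.6 z 0.0584
scene small 124 [ 655. -334.] [28. 26.] 74.8 z 0.0436
scene pink 216 [ 551. -435.] [38. 35.] 71.2 z 0.0592
scene orange 140 [ 644. -408.] [28. 27.] 62.5 z 0.0459
scene mugtop 419 [ 441. -291.] [81. 90.] 64.2 z 0.0859
top board 3498 [713.  48.] [241. 183.] 86.1 z 0.1098
top front 351 [696.  50.] [213. 149.] 86.0 z 0.1216
top red 8 [ 584. -245.] [20. 19.] 57.2 z 0.0637
top grey 65 [ 576. -339.] [33. 37.] 31.9 z 0.0607
top small 27 [ 654. -336.] [23. 26.] 87.1 z 0.045
top pink 48 [ 550. -434.] [33. 34.] 10.3 z 0.0609
top orange 42 [ 645. -409.] [26. 28.] 54.6 z 0.0463
top mugtop 172 [ 441. -292.] [81. 94.] 67.8 z 0.0891
```

View pics/crop.png

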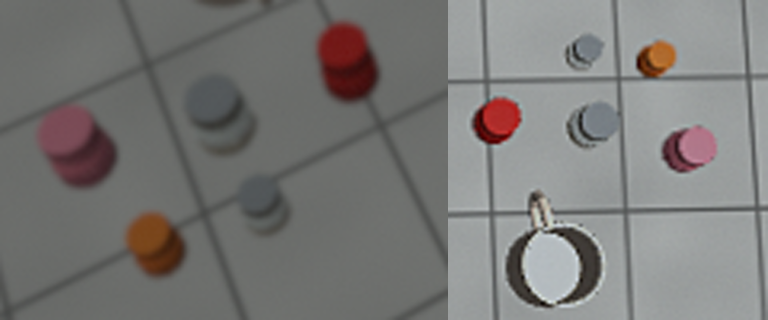

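The choice is confirmed. The larger grey jar is at (0.578, -0.339), its top at z 0.058. The unit centre is (0.714, 0.048) with yaw about -4°, so the front centre is (0.624, 0.054). The given sizes agree: 242×182 measured, front strip 213.

```bash
cat > to.py <<'E'
from h import *; import sys
x,y,z,w=map(float,sys.argv[1:5]); o=get_obs(); M=R.from_euler('xyz',o["tool_rot"],degrees=True).as_matrix()
d=M.T@(np.array([x,y,z])-o["tool_pos"]); print(round(o["time_s"],2),np.round(d,4),"turn",round(-((w-o["tool_rot"][2]+180)%360-180),2),"n",round(np.linalg.norm(d),3), np.round(o["tool_pos"],4),np.round(o["force"],1))
E
python3 to.py 0.56 0.059 0.2 -4
```

```text
1.3 [ 0.554  -0.5487  0.0225] turn 20.38 n 0.78 [ 0.1832 -0.6237  0.2226] [-0.  -0.1 -0.3]
```

drive_tool:
  moves: "0.015 -0.015 0 0 -1; 0.05 -0.05 0 1 -1; 0.085 -0.085 0 3 -1; 0.12 -0.12 0 5 -1; 0.155 -0.154 0 7 -1; 0.19 -0.188 0 9 -1; 0.225 -0.223 0 11 -1; 0.26 -0.257 0 13 -1"
  grip_force: 20

```text
time_s: 2.1
tool_pos: [0.3609, -0.3019, 0.2229]
tool_rot: [179.9, -0.0, 3.3]
force: [0.6, -0.2, 0.5]
grip_width: 0.0308
```

```bash
python3 to.py 0.56 0.059 0.2 -4
```

```text
2.1 [ 0.2194 -0.3489  0.0226] turn 7.29 n 0.413 [ 0.3609 -0.3019  0.2229] [ 0.6 -0.2  0.5]
```

drive_tool:
  moves: "0.024 -0.038 0 1 -1; 0.05 -0.08 0 2 -1; 0.076 -0.122 0 3 -1; 0.102 -0.164 0 4 -1; 0.13 -0.206 0 5 -1; 0.158 -0.25 0.003 6 -1; 0.186 -0.294 0.01 7 -1; 0.205 -0.326 0.018 7.3 -1"

```text
time_s: 2.9
tool_pos: [0.547, 0.0363, 0.2052]
tool_rot: [-180.0, -0.1, -3.9]
force: [0.2, -0.8, -0.2]
grip_width: 0.0007
```

```bash
python3 to.py 0.59 0.0565 0.095 -4
```

```text
2.9 [ 0.0413 -0.023   0.1103] turn 0.1 n 0.12 [0.547  0.0363 0.2052] [ 0.2 -0.8 -0.2]
```

drive_tool:
  moves: "0.01 -0.006 0.02 0.1 -1; 0.025 -0.014 0.05 0.1 -1; 0.035 -0.02 0.08 0.1 -1; 0.041 -0.023 0.105 0.1 -1; 0.041 -0.023 0.11 0.1 -1; 0.046 -0.023 0.11 0.1 -1; 0.051 -0.023 0.11 0.1 -1; 0.056 -0.023 0.11 0.1 -1"

```text
time_s: 3.7
tool_pos: [0.6047, 0.0524, 0.0965]
tool_rot: [180.0, -0.2, -4.1]
force: [0.0, 0.4, 0.2]
grip_width: -0.0
```

drive_tool:
  moves: "0.002 0 0 0 -1; 0.004 0 0 0 -1; 0.006 0 0 0 -1; 0.008 0 0 0 -1; 0.01 0 0 0 -1; 0.012 0 0 0 -1; 0.012 0 0 0 -1; 0.012 0 0 0 -1"

```text
time_s: 4.5
tool_pos: [0.6147, 0.052, 0.0944]
tool_rot: [180.0, 0.0, -4.0]
force: [-3.1, 0.3, 2.4]
grip_width: 0.0005
```

drive_tool:
  moves: "0.001 0 0 0 -1; 0.002 0 0 0 -1; 0.003 0 0 0 -1; 0.004 0 0 0 -1; 0.005 0 0 0 -1; 0.006 0 0 0 -1; 0.007 0 0 0 -1; 0.007 0 0 0 -1"

```text
time_s: 5.3
tool_pos: [0.6179, 0.0518, 0.0944]
tool_rot: [179.9, 0.5, -4.0]
force: [-15.5, 0.5, 10.9]
grip_width: 0.0005
```

drive_tool:
  moves: "0.001 0 0 0 -1; 0.002 0 0 0 -1; 0.003 0 0 0 -1; 0.003 0 0 0 -1; 0.003 0 0 0 -1; 0.003 0 0 0 -1; 0.003 0 0 0 -1; 0.003 0 0 0 -1"

```text
time_s: 6.1
tool_pos: [0.618, 0.0518, 0.0944]
tool_rot: [179.8, 0.9, -4.0]
force: [-23.6, -1.2, 16.2]
grip_width: 0.0005
```

At the stop: the force rises with no further travel. Retreating now, back and then up.

drive_tool:
  moves: "-0.01 0 0 0 -1; -0.03 0 0 0 -1; -0.065 0 0 0 -1; -0.105 0 0 0 -1; -0.145 0 0 0 -1; -0.16 0 -0.03 0 -1; -0.16 0 -0.07 0 0.3; -0.16 0 -0.1 0 0.3"

```text
time_s: 6.9
tool_pos: [0.4668, 0.0625, 0.197]
tool_rot: [179.9, -0.3, -4.0]
force: [1.1, -0.4, -0.1]
grip_width: 0.0096
```

```bash
python3 to.py 0.50 -0.2 0.2 -4; python3 to.py 0.577 -0.339 0.15 -4
```

```text
6.9 [ 0.0515  0.2595 -0.0024] turn -0.01 n 0.265 [0.4668 0.0625 0.197 ] [ 1.1 -0.4 -0.1]
6.9 [0.1378 0.3928 0.0482] turn -0.01 n 0.419 [0.4668 0.0625 0.197 ] [ 1.1 -0.4 -0.1]
```

drive_tool:
  moves: "0.01 0.03 0 0 0.8; 0.025 0.075 0 0 0.8; 0.042 0.12 0 0 0.8; 0.058 0.165 0 0 0.8; 0.074 0.21 0 0 0.8; 0.09 0.255 0 0 0.8; 0.106 0.3 0 0 0.8; 0.12 0.34 0 0 0.8"

```text
time_s: 7.7
tool_pos: [0.5626, -0.2888, 0.1947]
tool_rot: [179.9, -0.2, -4.1]
force: [-0.3, -0.2, 0.6]
grip_width: 0.0724
```

```bash
python3 to.py 0.577 -0.339 0.15 -4
python3 - <<'E'
from h import *
for n in ("top","wrist"):
    im,d=read_camera(n); T=T_cam(n); uv,p=cloud(n,d,T)
    cv2.imwrite(f"pics/{n}2.png",cv2.cvtColor(im,4))
    if n=="top":
        m=(abs(p[:,0]-.57)<.13)&(abs(p[:,1]-.05)<.15)&(p[:,2]>.1165)&(p[:,2]<.13)
        r=cv2.minAreaRect(np.float32(p[m][:,:2]*1000));print('front',r)
    c=(.577,-.339); m=(np.hypot(p[:,0]-c[0],p[:,1]-c[1])<.04)&(p[:,2]>.052)&(p[:,2]<.066)
    if m.sum(): print(n,m.sum(),cv2.minEnclosingCircle(np.float32(p[m][:,:2])),np.median(p[m][:,2]))
    print([ (r["uv"],r["conf"],onplane(n,[r["uv"]],.029,T)[0]) for r in pinpoint(n,"jar_mid")])
E
```

```text
7.7 [0.0179 0.0489 0.0449] turn -0.11 n 0.069 [ 0.5626 -0.2888  0.1947] [-0.3 -0.2  0.6]
front ((599.4805297851562, 54.605743408203125), (227.69696044921875, 193.6885986328125), 86.1622085571289)
top 4 ((0.5677368640899658, -0.3471008539199829), 0.00454516988247633) 0.05784896742358692
[([325.2, 187.9], 0.65, array([ 0.58048353, -0.2436221 ,  0.029     ])), ([354.6, 187.0], 0.55, array([ 0.58168336, -0.33918164,  0.029     ]))]
wrist 1278 ((0.5767883062362671, -0.33438271284103394), 0.01936984248459339) 0.058256649360217544
[([202.4, 157.7], 0.92, array([ 0.58328547, -0.23847638,  0.029     ])), ([297.1, 155.6], 0.87, array([ 0.57797271, -0.33512366,  0.029     ])), ([386.6, 174.8], 0.86, array([ 0.55070371, -0.42872476,  0.029     ])), ([364.3, 82.4], 0.82, array([ 0.64530726, -0.40345302,  0.029     ])), ([288.4, 79.5], 0.72, array([ 0.6527774 , -0.32989001,  0.029     ]))]
```

View pics/wrist2.png

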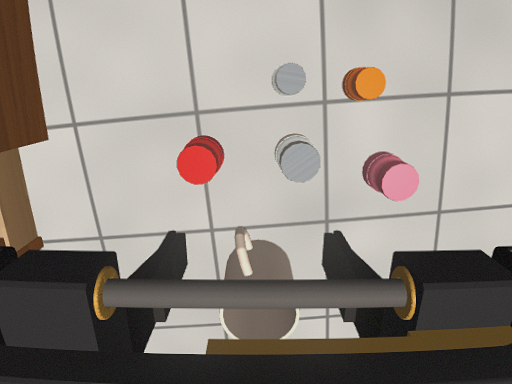

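The wrist view shows the larger grey jar at (298,160), with red at (200,160), pink at (398,180), small grey (289,79) and orange (364,83) around it. The drawer is open at the left edge. Descending on (0.577, -0.336).

drive_tool:
  moves: "0.008 0.02 0.005 0 0.8; 0.0178 0.046 0.02 0 0.8; 0.0178 0.046 0.05 0 0.8; 0.0178 0.046 0.085 0 0.8; 0.0178 0.046 0.115 0 0.8; 0.0178 0.046 0.14 0 0.8; 0.0178 0.046 0.16 0 0.8; 0.0178 0.046 0.169 0 0.8"

```text
time_s: 8.7
tool_pos: [0.5755, -0.3299, 0.0238]
tool_rot: [-179.9, 0.1, -3.9]
force: [0.7, -0.9, -0.3]
grip_width: 0.0784
```

drive_tool:
  moves: "0 0 0.001 0 -0.3; 0 0 0.001 0 -0.3; 0 0 0.001 0 -0.3; 0 0 0.001 0 -0.3; 0 0 0.001 0 -0.3; 0 0 0.001 0 -0.3; 0 0 0.001 0 -0.3; 0 0 0.001 0 -0.3"
  grip_force: 12

```text
time_s: 9.5
tool_pos: [0.5763, -0.3332, 0.0255]
tool_rot: [179.9, -0.1, -4.1]
force: [-1.0, -1.4, 4.8]
grip_width: 0.0401
```

```bash
python3 to.py 0.58 0.057 0.2 -4
```

```text
9.5 [-0.0236 -0.3893 -0.1752] turn -0.06 n 0.428 [ 0.5763 -0.3332  0.0255] [-1.  -1.4  4.8]
```

drive_tool:
  moves: "0 0 -0.005 0 -0.3; 0 0 -0.02 0 -0.3; 0 0 -0.045 0 -0.3; 0 0 -0.075 0 -0.3; 0 0 -0.105 0 -0.3; 0 0 -0.135 0 -0.3; 0 0 -0.165 0 -0.3; 0 0 -0.176 0 -0.3"

```text
time_s: 10.3
tool_pos: [0.5775, -0.3319, 0.2049]
tool_rot: [179.9, -0.3, -4.0]
force: [0.9, -0.4, -0.4]
grip_width: 0.0408
```

drive_tool:
  moves: "0 -0.01 0 0 -0.3; 0 -0.035 0 0 -0.3; -0.002 -0.065 0 0 -0.3; -0.004 -0.095 0 0 -0.3; -0.006 -0.125 0 0 -0.3; -0.009 -0.155 0 0 -0.3; -0.011 -0.18 0 0 -0.3; -0.012 -0.195 0 0 -0.3"

```text
time_s: 11.1
tool_pos: [0.5763, -0.1327, 0.1986]
tool_rot: [-179.9, 0.2, -3.8]
force: [0.3, 0.3, 0.2]
grip_width: 0.0405
```

```bash
python3 to.py 0.58 0.057 0.2 -4
python3 - <<'E'
from h import *
n="top"; im,d=read_camera(n); uv,p=cloud(n,d)
cv2.imwrite("pics/top3.png",cv2.cvtColor(cv2.resize(im[80:300,130:430],None,fx=2.4,fy=2.4),4))
for lo,hi,l in ((.117,.13,'front'),(.102,.115,'board')):
    m=(abs(p[:,0]-(.53 if l=='front' else .74))<.08)&(abs(p[:,1]-.05)<.15)&(p[:,2]>lo)&(p[:,2]<hi)
    print(l,m.sum(),cv2.minAreaRect(np.float32(p[m][:,:2]*1000)))
m=(abs(p[:,0]-.58)<.05)&(abs(p[:,1]-.05)<.08)
print('floor z',np.median(p[m][:,2]), [ (r["conf"],onplane(n,[r["uv"]],.032)[0]) for r in pinpoint(n,"drawer_slot")])
E
```

```text
11.1 [-0.0089 -0.1895 -0.001 ] turn 0.2 n 0.19 [ 0.5763 -0.1327  0.1986] [0.3 0.3 0.2]
front 334 ((509.96038818359375, 61.402748107910156), (209.08245849609375, 14.448143005371094), 86.0089111328125)
board 3455 ((730.2781372070312, 46.740264892578125), (242.01036071777344, 148.8604736328125), 87.0379867553711)
floor z 0.033052299539250374 [(0.7, array([0.58259386, 0.05260294, 0.032     ]))]
```

View pics/top3.png

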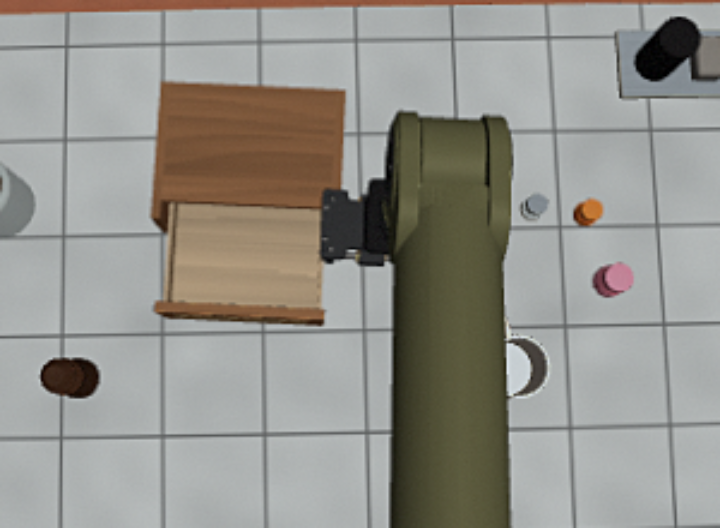

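The drawer is fully out and empty, with its front at x≈0.503 (crop row ~312). The jar is in the gripper, so I'm carrying it over the slot at (0.580, 0.057).

drive_tool:
  moves: "-0.001 -0.01 0 0 -0.3; -0.002 -0.035 0 0 -0.3; -0.004 -0.065 0 0 -0.3; -0.006 -0.095 0 0 -0.3; -0.007 -0.125 0 0 -0.3; -0.008 -0.155 0 0.2 -0.3; -0.009 -0.18 0 0.2 -0.3; -0.009 -0.19 0 0.2 -0.3"

```text
time_s: 12.0
tool_pos: [0.5818, 0.0555, 0.2003]
tool_rot: [-179.9, 0.0, -4.1]
force: [0.2, 0.4, -0.8]
grip_width: 0.0405
```

```bash
python3 to.py 0.58 0.057 0.0585 -4
python3 - <<'E'
from h import *
n="wrist"; im,d=read_camera(n)
cv2.imwrite("pics/w3.png",cv2.cvtColor(im,4))
E
```

```text
12.0 [-0.0018 -0.0012  0.1418] turn -0.11 n 0.142 [0.5818 0.0555 0.2003] [ 0.2  0.4 -0.8]
```

View pics/w3.png

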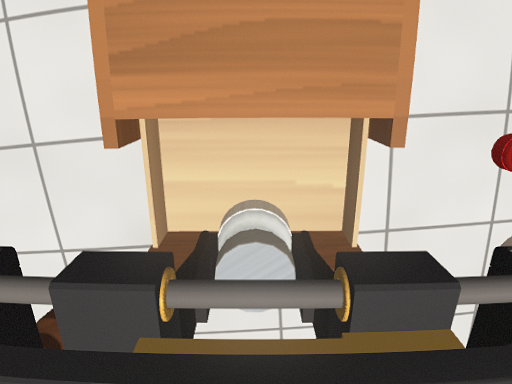

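The wrist view shows the jar upright in the fingers at (255,245), over the open drawer, which spans columns 150–360. Lowering it.

drive_tool:
  moves: "-0.001 0 0.015 0 -0.3; -0.001 0 0.045 0 -0.3; -0.001 0 0.075 0 -0.3; -0.001 0 0.1 0 -0.3; -0.001 0 0.12 0 -0.3; -0.001 0 0.13 0 -0.3; -0.001 0 0.135 0 -0.3; -0.001 0 0.138 0 -0.3"

```text
time_s: 12.85
tool_pos: [0.5811, 0.0524, 0.0623]
tool_rot: [180.0, -0.0, -4.3]
force: [0.5, 0.4, -1.0]
grip_width: 0.0402
```

drive_tool:
  moves: "0 0 0.001 0 -0.3; 0 0 0.002 0 -0.3; 0 0 0.003 0 -0.3; 0 0 0.004 0 -0.3; 0 0 0.005 0 -0.3; 0 0 0.005 0 -0.3; 0 0 0.005 0 -0.3; 0 0 0.005 0 -0.3"

```text
time_s: 13.65
tool_pos: [0.581, 0.0534, 0.0576]
tool_rot: [180.0, -0.0, -4.2]
force: [-0.1, -0.4, -1.1]
grip_width: 0.0404
```

drive_tool:
  moves: "0 0 0.0005 0 -0.3; 0 0 0.001 0 -0.3; 0 0 0.0015 0 -0.3; 0 0 0.002 0 -0.3; 0 0 0.002 0 -0.3; 0 0 0.002 0 -0.3; 0 0 0.002 0 -0.3; 0 0 0.002 0 -0.3"

```text
time_s: 14.45
tool_pos: [0.5823, 0.0534, 0.0574]
tool_rot: [180.0, -0.2, -4.2]
force: [-1.0, -0.0, 8.7]
grip_width: 0.0401
```

Contact with the floor (about +9 N). Releasing gently, then going up.

drive_tool:
  moves: "0 0 -0.001 0 -0.3; 0 0 -0.0015 0 -0.3; 0 0 -0.0015 0 0.2; 0 0 -0.0015 0 0.4; 0 0 -0.0015 0 0.6; 0 0 -0.0015 0 0.7; 0 0 -0.0015 0 0.7; 0 0 -0.0015 0 0.7"

```text
time_s: 15.25
tool_pos: [0.5808, 0.0534, 0.0569]
tool_rot: [180.0, 0.0, -4.2]
force: [-0.5, 0.3, 0.7]
grip_width: 0.0727
```

drive_tool:
  moves: "0 0 -0.01 0 0.7; 0 0 -0.03 0 0.7; 0 0 -0.06 0 0.7; 0 0 -0.09 0 0.7; 0 0 -0.12 0 0.7; -0.03 0 -0.14 0 0; -0.07 0 -0.14 0 -1; -0.1 0 -0.14 0 -1"

```text
time_s: 16.05
tool_pos: [0.48, 0.0616, 0.1983]
tool_rot: [180.0, -0.1, -4.2]
force: [-0.9, 0.9, 0.1]
grip_width: 0.0574
```

```bash
python3 to.py 0.46 0.066 0.095 -4
python3 - <<'E'
from h import *
n="wrist"; im,d=read_camera(n); uv,p=cloud(n,d)
cv2.imwrite("pics/w4.png",cv2.cvtColor(im,4))
m=(np.hypot(p[:,0]-.58,p[:,1]-.055)<.04)&(p[:,2]>.08)&(p[:,2]<.1)
print(m.sum(),cv2.minEnclosingCircle(np.float32(p[m][:,:2])),np.median(p[m][:,2]), np.linalg.svd(p[m]-p[m].mean(0))[2][2] if m.sum()<4000 else 0)
E
```

```text
16.05 [-0.0204 -0.003   0.1032] turn -0.17 n 0.105 [0.48   0.0616 0.1983] [-0.9  0.9  0.1]
1890 ((0.576776385307312, 0.053432926535606384), 0.019345885142683983) 0.08899509018759638 [-0.00565676 -0.00144959 -0.99998295]
```

View pics/w4.png

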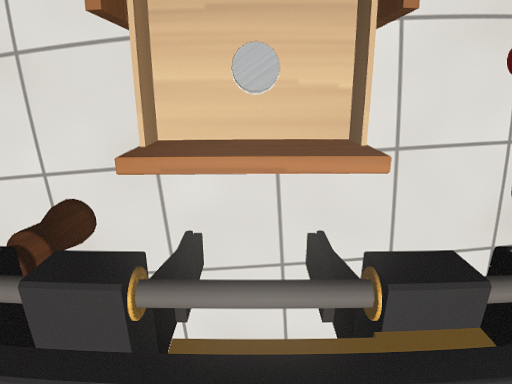

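The jar stands upright and free in the drawer at (255,67), its top level at z 0.089. The mill at (60,230) is well clear. Lowering closed fingers in front of the drawer.

drive_tool:
  moves: "-0.01 -0.002 0 0 -1; -0.018 -0.003 0.005 0 -1; -0.018 -0.003 0.03 0 -1; -0.018 -0.003 0.06 0 -1; -0.018 -0.003 0.085 0 -1; -0.018 -0.003 0.098 0 -1; -0.018 -0.003 0.103 0 -1; -0.018 -0.003 0.103 0 -1"

```text
time_s: 16.9
tool_pos: [0.4636, 0.0653, 0.0939]
tool_rot: [-180.0, 0.0, -4.2]
force: [-0.3, 0.8, 0.3]
grip_width: 0.0009
```

drive_tool:
  moves: "0.005 0 0 0 -1; 0.01 0 0 0 -1; 0.015 0 0 0 -1; 0.019 0 0 0 -1; 0.023 0 0 0 -1; 0.027 0 0 0 -1; 0.031 0 0 0 -1; 0.035 0 0 0 -1"

```text
time_s: 17.7
tool_pos: [0.4981, 0.0625, 0.0939]
tool_rot: [180.0, 0.1, -4.2]
force: [-1.9, 0.3, 1.6]
grip_width: 0.0005
```

drive_tool:
  moves: "0.004 0 0 0 -1; 0.009 0 0 0 -1; 0.015 0 0 0 -1; 0.021 0 0 0 -1; 0.027 0 0 0 -1; 0.033 0 0 0 -1; 0.039 0 0 0 -1; 0.045 0 0 0 -1"

```text
time_s: 18.5
tool_pos: [0.5435, 0.0595, 0.0939]
tool_rot: [-180.0, 0.0, -4.2]
force: [-3.1, 1.2, -0.0]
grip_width: 0.0002
```

drive_tool:
  moves: "0.006 0 0 0 -1; 0.012 0 0 0 -1; 0.018 0 0 0 -1; 0.024 0 0 0 -1; 0.03 0 0 0 -1; 0.036 0 0 0 -1; 0.041 0 0 0 -1; 0.045 0 0 0 -1"

```text
time_s: 19.3
tool_pos: [0.5886, 0.0558, 0.094]
tool_rot: [180.0, -0.0, -4.2]
force: [-2.0, 1.7, 0.2]
grip_width: 0.0006
```

drive_tool:
  moves: "0.003 0 0 0 -1; 0.006 0 0 0 -1; 0.009 0 0 0 -1; 0.012 0 0 0 -1; 0.015 0 0 0 -1; 0.018 0 0 0 -1; 0.02 0 0 0 -1; 0.022 0 0 0 -1"

```text
time_s: 20.1
tool_pos: [0.6102, 0.0542, 0.094]
tool_rot: [180.0, 0.0, -4.2]
force: [-2.1, 2.0, 0.7]
grip_width: 0.0007
```

drive_tool:
  moves: "0.002 0 0 0 -1; 0.004 0 0 0 -1; 0.006 0 0 0 -1; 0.008 0 0 0 -1; 0.01 0 0 0 -1; 0.012 0 0 0 -1; 0.013 0 0 0 -1; 0.013 0 0 0 -1"

```text
time_s: 20.9
tool_pos: [0.618, 0.0536, 0.094]
tool_rot: [179.9, 0.6, -4.2]
force: [-19.0, 0.3, 11.1]
grip_width: 0.0003
```

At the stop (19 N, same x 0.618 as before). Letting go and backing away.

drive_tool:
  moves: "0.008 0 0 0 -1; 0.003 0 0 0 -1; -0.002 0 0 0 -1; -0.007 0 0 0 -1; -0.015 0 0 0 -1; -0.04 0 0 0 -1; -0.075 0 0 0 -1; -0.11 0 -0.02 0 -1"

```text
time_s: 21.7
tool_pos: [0.5118, 0.0601, 0.1124]
tool_rot: [180.0, 0.1, -4.3]
force: [-0.7, -0.2, 1.0]
grip_width: 0.0007
```

drive_tool:
  moves: "-0.02 0.02 -0.02 0 -1; -0.03 0.06 -0.05 0 -1; -0.03 0.1 -0.09 0 -1; -0.03 0.14 -0.12 0 -1; -0.03 0.18 -0.14 0 -1; -0.03 0.2 -0.14 0 -1; -0.03 0.2 -0.14 0 -1; -0.03 0.2 -0.14 0 -1"

```text
time_s: 22.5
tool_pos: [0.469, -0.1363, 0.2543]
tool_rot: [180.0, -0.1, -4.3]
force: [-0.6, 0.4, -0.1]
grip_width: 0.0003
```

drive_tool:
  moves: "0 0.001 0 0 -1; 0 0.001 0 0 -1; 0 0.001 0 0 -1; 0 0.001 0 0 -1; 0 0.001 0 0 -1; 0 0.001 0 0 -1; 0 0.001 0 0 -1; 0 0.001 0 0 -1"

```text
time_s: 23.3
tool_pos: [0.4686, -0.1369, 0.254]
tool_rot: [180.0, 0.0, -4.2]
force: [0.3, 0.1, -0.1]
grip_width: 0.0002
```

Run:
```python
from h import *
ims=[]
for n in ("scene","top"):
    im,d=read_camera(n); uv,p=cloud(n,d); ims.append(im)
    m=(abs(p[:,0]-.58)<.08)&(abs(p[:,1]-.05)<.15)&(p[:,2]>.1165)&(p[:,2]<.13); print(n,m.sum(),cv2.minAreaRect(np.float32(p[m][:,:2]*1000)))
    for t in("pepper_mill","mug","storage_jar"):print(t,[(np.round(r["uv"]),round(r["conf"],2)) for r in pinpoint(n,t)[:2]])
cv2.imwrite("pics/end.png",cv2.cvtColor(cv2.resize(np.hstack(ims),(800,300)),4))
print(get_obs()["time_s"])
```

```text
scene 485 ((629.9928588867188, 52.9074821472168), (210.9911346435547, 16.854415893554688), 86.23782348632812)
pepper_mill [(array([320., 152.]), 0.67), (array([138., 231.]), 0.41)]
mug [(array([138., 230.]), 0.85), (array([402., 191.]), 0.74)]
storage_jar [(array([398., 192.]), 0.76)]
top 335 ((629.3072509765625, 53.82715606689453), (211.36880493164062, 15.019783020019531), 86.2636947631836)
pepper_mill [(array([166., 242.]), 0.72)]
mug [(array([342., 234.]), 0.52)]
storage_jar [(array([129., 164.]), 0.93)]
23.7
```

View pics/end.png

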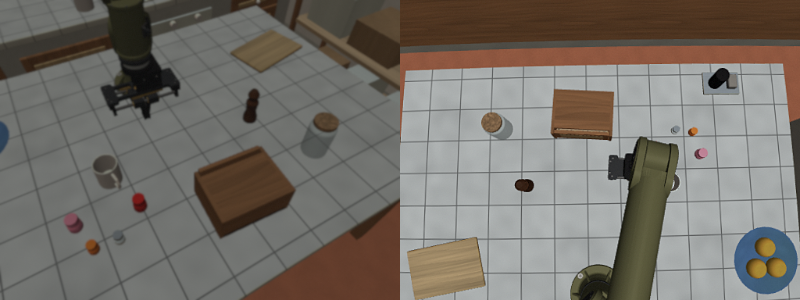

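The end picture shows the drawer shut. Its front strip is at (630, 53) mm, as at the start. Mug, mill and storage jar are where they were, and the arm is clear.

```bash
python3 -c "
from cell import *
print(sign_off())"
```

```text
the job is handed in; nothing more can be done
None
```

The spice jar is in the drawer and the drawer is shut and latched. The job was handed in at about 23.7 s of the 67 s allowed. I pushed the drawer to its stop so it sprang out, stood the larger grey jar inside, then pushed it to the same stop and let go.

**Last checks:**
- **Drawer:** 2.4 s after I let go, the scene camera had the drawer front within 1 mm of its first, latched reading. The largest push I read was about 24 N along the drawer.
- **Jar:** before closing, it stood upright at mid-drawer with its cap level (within 0.4°) at z 0.089 m. It can't be seen in the shut drawer, so I did not check it again. The push was smooth, at about 60 mm/s at most.
- **Mug, pepper mill and storage jar:** I only compared their positions by detection and by eye. They matched the first pictures to within about 4 pixels. In the last scene view the detector also gave false second hits: "mug" at the storage jar and "pepper mill" at the mug.
- **Disagreement:** the wrist and overhead cameras differed by about 4 mm on the jar's y position. The gripper closed on it cleanly anyway.

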